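# Ease the sagging bolt over the bent keeper and hold the cooling-pen gate ajar

## Robot

A 6-joint arm with a two-finger parallel gripper is mounted at the origin on the work surface. World frame = base frame: x ahead of the robot, y to its left, z up, the work surface at z = 0. Lengths are in m, angles in rad, forces in N, time in s.
With the tool pointing down it reaches from about 0.275 to 0.875 m from the base axis. Payload 12.5 kg.
Tool frame: the origin (TCP) lies at the very end of the fingers, on their centre line; the grasp point (between the pads) lies bot.grasp_offset behind it (bot.grasp_offset is the distance from the TCP to the grasp point, in m); z points along the fingers, y is the direction in which the jaws open and shut (so a half turn about z gives the same grasp; the last joint's range is limited). The gripper opens to 85 mm and grips with 20 to 120 N. Pads are 22 mm wide; open, the fingers measure 114 mm over their backs; the gripper's body (76 mm by 85 mm) begins 54 mm behind the grasp point. The pads swing forward as they close: fully open they stand 13 mm farther back than shut.
Start: joints at [-1.307, 0.351, 1.652, -0, 1.139, -0.085], TCP at [0.188, -0.517, 0.198] pointing down, gripper open.
Joint ranges: [-2.75, 2.75], [-0.79, 2.1], [0.01, 2.65], [-1.57, 4.71], [0.07, 3.14], [-2.87, 2.87]. Speed limits (rad/s): [2.22, 2.22, 2.79, 3.14, 3.14, 3.14].

## Interface

Orientations are given as a unit quaternion [x, y, z, w].
In Python, from bench import bot gives the robot as it stands. Calls block until the motion is done:
- bot.reach(position, orientation): joint-space move of the TCP to a pose.
- bot.line_to(position, v=0.15, ori=None): straight line of the TCP; ori=None keeps the orientation; v is the mean speed in m/s.
- bot.movej(angles): joint-space move.
- bot.set_gripper(opening): finger opening in m; the grip force is fixed at half the most; returns when the fingers have stopped.
- bot.wait(seconds).
- bot.solve_ik(position, orientation): joint angles nearest the present ones, or None.
- bot.snapshot(name): name is "scene" or "top" or "wrist"; returns (picture, depth): 384x512x3 uint8, blue, green, red; 384x512 float32, m along the optical axis (not along the pixel's ray), 0 where there is no reading.
- bot.get_calibration(name): a dict with "vertical_fov" (degrees; the focal length in pixels is half the picture's height over the tangent of half this angle, whatever the lens; pixels are square), "cx", "cy" (the principal point, pixels), "distortion" ([k1, k2, p1, p2, k3] as OpenCV has them; the pictures are not rectified), "extrinsics" (4x4, takes a point from camera to world coordinates); the wrist camera has in their place "T_tool_cam" (4x4, takes a point from camera to tool coordinates, whose origin is the TCP and whose axes are the flange's). Camera axes: x right, y up, looking along -z (the intrinsics and any distortion apply to the point x, -y, -z); pixel columns grow to the right and rows downward; lengths in m; the calibration is good to about 2 mm. A picture is of the moment at which its call begins: read the wrist's pose just before it. get_calibration takes no time and is no camera call.
A pose or a line that the arm cannot do raises bot.IKError and nothing moves.
- bot.hand_in(): hands the job in, once; it reports no verdict.
Trained networks look in the newest picture that a camera, given by its name, has taken for a name from the list of things; names that differ only in an ending like _2 or _b are one class to them, and where a whole thing is asked for, a point or a joint stands for the part that bears it (a point fixed in the world has none). Each returns a list of dicts, best first, with "confidence" (0 to 1); they miss things now and then, are a little off and sometimes report something else, mostly with a low value. They report only what shows in the picture. A call takes as long as a camera call.
- bot.spot_in(camera, query): "at" ([column, row] in pixels, amid what is visible of it).
Readings, each from a call of its own:
- bot.current_time_s(): time.
- bot.current_joint_pos(): joint angles.
- bot.current_joint_vel(): joint speeds.
- bot.current_tau(): joint torques, N m.
- bot.current_position(): TCP position.
- bot.current_eef_rot(): TCP orientation.
- bot.current_wrist_force(): force on the tool from outside, world axes, zero at the start.
- bot.current_moment(): the same for the moment, N m.
- bot.current_gripper_width(): finger opening in m.
Only numpy, scipy, OpenCV 4.12 (cv2) and the standard library are available. Lean on these libraries where they do the work, as an engineer would, in place of code of your own. Each camera call takes 0.05 s, during which the arm holds its last target.

## Task

The low gate of the glass-cooling pen is bolted, and its bolt sags: lift the bolt by its upright handle so that the nose clears the keeper's bent-up lip, draw it right out of the keeper towards the hinge, then pull the gate towards you. The gate wants to fall shut, so finish while still holding it, steady and ajar by about a hand's width (6 to 12 cm at the free stile), with the bolt still drawn. Do not shove or knock over the glassware or the pot of rods.

Things in the scene. Friction and masses are not known exactly. Their poses are not given: they have to be found in the camera images.
- pen: The fixed steel cooling pen on the bench, an open-topped perforated enclosure about 220 (x) by 360 (y) by 150 mm high (side and back walls 103 mm). Origin on the bench surface directly under the keeper; +y runs along the shut gate from the keeper to the hinge, +x into the pen (away from the side to which the gate opens), z up. The base sheet inside is 3 mm thick.
- keeper (a point): Middle of the keeper on top of the latch post, 170 mm above the bench, on the axis of the bolt when down and home (axes as the pen's). An open-topped channel 22 mm wide, its 4 mm cheeks rising 14 mm above this point and running from 20 mm beyond it to 18 mm on the gate's side. Its bent-up lip closes the gate's side, 13 to 18 mm in +y, lip top 7 mm below this point.
- nose (a point): Centre of the bolt's nose, a block 16 mm across the gate, 14 mm along it, 24 mm high, 4 mm below the bolt's axis. Its underside is 16 mm below the axis, so 9 mm below the lip's top while the bolt is down: it must rise more than 9 mm (better 12 to 15) to pass the lip.
- handle (a point): On the axis of the bolt's upright handle, 45 mm above the bolt's axis; moves with bolt and gate (x across the gate, y along it to the hinge, z up). A round steel post, 16 mm in diameter, from the bolt's 12 mm rod up to a disc 20 mm wide, 6 mm thick, 15 to 21 mm above this point. It stands 110 mm from the nose.
- gate_hinge (a point): Point on the gate's vertical hinge line, at the height of the bolt's axis, 300 mm from the keeper along the pen's +y; axes as the pen's.
- stile (a point): Top of the gate's free stile (the upright nearest the keeper), 145 mm above the bench, 266 mm from the hinge line; moves with the gate. The gate is an aluminium frame 16 mm thick with perforated sheet, about 0.9 kg.
- gate (a joint): Gate angle in rad: 0 shut, growing as the free stile swings towards the pen's -x side (towards the robot); seen from above it turns clockwise about the hinge. Stop at 1.0. A spring closes it with about 0.36 N m when shut and 0.47 N m at 0.35 rad: about 3.5 N at the drawn handle.
- bolt_draw (a joint): How far the bolt is drawn along the gate towards the hinge, m: 0 fully home, stop at 0.050. Stays where it is left; about 1.5 N friction. The nose touches the lip at about 0.006 if the bolt is not lifted, has passed the lip at 0.025 and is then free of the keeper.
- bolt_lift (a joint): How far the bolt is raised in its slack guides, m: 0 down (it falls back under its own weight, about 0.28 kg), stop at 0.018.
- tumbler: Clear glass tumbler, 64 mm wide, 85 mm high, standing in the pen; origin at the centre of its underside. Leave alone.
- vase: Small amber glass vase, 72 mm wide, 95 mm high, standing in the pen; origin at the centre of its underside. Leave alone.
- rod_pot: Clay pot 68 mm wide, 90 mm high, with glass rods standing up to about 190 mm, on the bench beside the pen on the keeper's side; origin at the centre of its underside. Leave alone.
- strap (a point): Centre of the top of the guide strap nearer the keeper, 201 mm above the bench, 75 mm from the keeper along the shut gate; a second one is 130 mm nearer the hinge. Each is 23 mm across the gate and 10 mm along it. With the bolt down the point handle is 14 mm higher than the strap tops. They move with the gate.

How it is judged:
On the way, in this order (a step that is already met when the one before it is completed fails the run):
1. the bolt is lifted clear of the lip (9 mm) while still in the keeper (value of joint bolt_lift above 0.008 m and value of joint bolt_draw below 0.02 m).
2. the bolt is drawn out of the keeper, past the lip (value of joint bolt_draw above 0.03 m), for 0.1 s.
At the end, for the whole second after the job is handed in: The program ends while the fingers hold the gate or its bolt (contact above 1 N): gate angle 0.226 to 0.47 rad (free stile 6 to 12 cm from shut), steady (below 0.1 rad/s), bolt still drawn more than 27 mm, and none of the glassware or the rod pot propping the gate (value of joint gate between 0.226 and 0.47 rad and velocity of joint gate between -0.1 and 0.1 rad/s and value of joint bolt_draw above 0.027 m and contact force between the fingers and gate above 1 N and contact force between each of rod_pot, tumbler, vase and gate below 0.3 N); the arm keeps its last pose, push and grip.
It fails at once if the tumbler is shoved (over 25 mm) or tipped (distance of tumbler from where it was at the start of the episode above 0.025 m or angle between tumbler's own z axis and vertical above 0.4 rad).
It fails at once if the vase is shoved (over 25 mm) or tipped (distance of vase from where it was at the start of the episode above 0.025 m or angle between vase's own z axis and vertical above 0.4 rad).
It fails at once if the rod pot is shoved (over 25 mm) or tipped (distance of rod_pot from where it was at the start of the episode above 0.025 m or angle between rod_pot's own z axis and vertical above 0.4 rad).
It also fails if it takes over 32 s, if anything falls off the work surface, if the arm or the gripper's body presses on something with over 40 N, if the wrist force passes 120 N, or if a joint passes its speed limit or range.

## Working session

There is one attempt and no reset: what is moved stays moved. The work goes in short steps, each a Python script; the robot and the scene stay as the last script left them, time stands still between calls to the robot, and variables do not carry over. Pictures are saved under pics/ and viewed, and the job is handed in when it is done.

```bash
mkdir -p pics; ls; cat > look.py <<'E'
from bench import bot
import cv2,numpy as np,sys
def snap(cam,tag):
    pos=bot.current_position();rot=bot.current_eef_rot()
    im,d=bot.snapshot(cam); cv2.imwrite(f'pics/{tag}.png',im); np.savez(f'pics/{tag}.npz',im=im,d=d,pos=pos,rot=rot)
    return im,d,pos,rot
E
python3 - <<'E'
from look import *
for c in ['scene','top','wrist']:
    snap(c,c+'0'); cal=bot.get_calibration(c)
    print(c,cal)
    for q in ['keeper','nose','handle','stile','strap','gate_hinge','pen','rod_pot','tumbler','vase']:
        try: r=bot.spot_in(c,q); print(q,[(np.round(x['at'],1).tolist(),round(x['confidence'],2)) for x in r[:3]])
        except Exception as e: print(q,repr(e)[:100])
print(bot.current_time_s(),bot.current_position(),bot.current_eef_rot(),bot.grasp_offset)
E
```

```text
pics
scene {'vertical_fov': 46.271864272015904, 'cx': 254.80421219586643, 'cy': 190.18177078664635, 'distortion': array([0.03557297, 0.        , 0.        , 0.        , 0.        ]), 'extrinsics': array([[ 0.76835224, -0.53474429,  0.35168647,  0.97703277],
       [ 0.63985396,  0.65457068, -0.4026464 , -0.42419949],
       [-0.01489078,  0.53440225,  0.84509911,  1.0047389 ],
       [ 0.        ,  0.        ,  0.        ,  1.        ]])}
keeper [([251.5, 201.4], 0.73)]
nose [([207.0, 167.6], 0.62)]
handle [([206.9, 166.8], 0.74)]
stile [([223.8, 176.2], 0.84), ([249.5, 202.1], 0.31)]
strap [([220.3, 173.6], 0.75), ([279.2, 191.6], 0.4)]
gate_hinge [([246.8, 201.8], 0.62), ([208.1, 167.0], 0.26)]
pen [([250.8, 200.1], 0.91)]
rod_pot [([154.4, 291.0], 0.66), ([248.3, 200.6], 0.43)]
tumbler [([241.3, 216.4], 0.63), ([249.4, 201.5], 0.51)]
vase []
top {'vertical_fov': 42.1665975470824, 'cx': 254.24672686801966, 'cy': 190.79049999634475, 'distortion': array([-0.08224359,  0.        ,  0.        ,  0.        ,  0.        ]), 'extrinsics': array([[-0.01989465,  0.99064696, -0.13499186,  0.
[... 634 characters left out ...]
59.4891631396352, 'cy': 196.91008445598942, 'distortion': array([-0.00650828,  0.        ,  0.        ,  0.        ,  0.        ]), 'T_tool_cam': array([[ 1.63836031e-04,  9.51308461e-01,  3.08240467e-01,
         8.03974035e-02],
       [ 9.99999650e-01, -4.08884517e-04,  7.30401591e-04,
         1.85277728e-04],
       [ 8.20871967e-04,  3.08240239e-01, -9.51308195e-01,
        -1.75191550e-01],
       [ 0.00000000e+00,  0.00000000e+00,  0.00000000e+00,
         1.00000000e+00]])}
keeper []
nose []
handle []
stile []
strap []
gate_hinge []
pen []
rod_pot []
tumbler []
vase []
1.65 [ 0.1879908  -0.51685422  0.19848706] [ 9.84832633e-01  1.73507018e-01  6.39465384e-06 -2.38360460e-06] 0.0187
```

View images.

View pics/scene0.png

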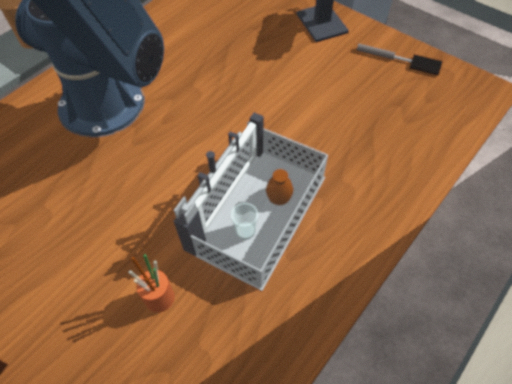

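View pics/top0.png

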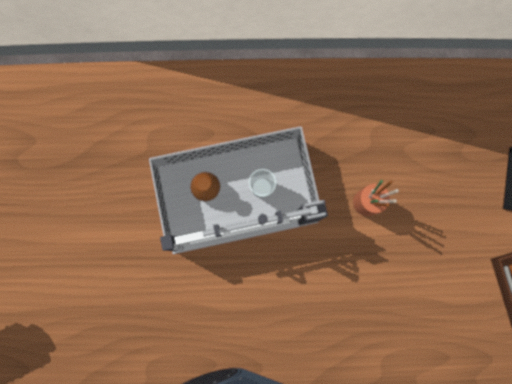

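```bash
python3 - <<'E'
import cv2
a=cv2.imread('pics/scene0.png')[110:310,110:360];cv2.imwrite('pics/sc_crop.png',cv2.resize(a,None,fx=3,fy=3,interpolation=cv2.INTER_CUBIC)[:600])
a=cv2.imread('pics/top0.png')[120:260,150:350];cv2.imwrite('pics/top_crop.png',cv2.resize(a,None,fx=4,fy=4,interpolation=cv2.INTER_CUBIC))
E
```

```text
(no output)
```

View pics/sc_crop.png

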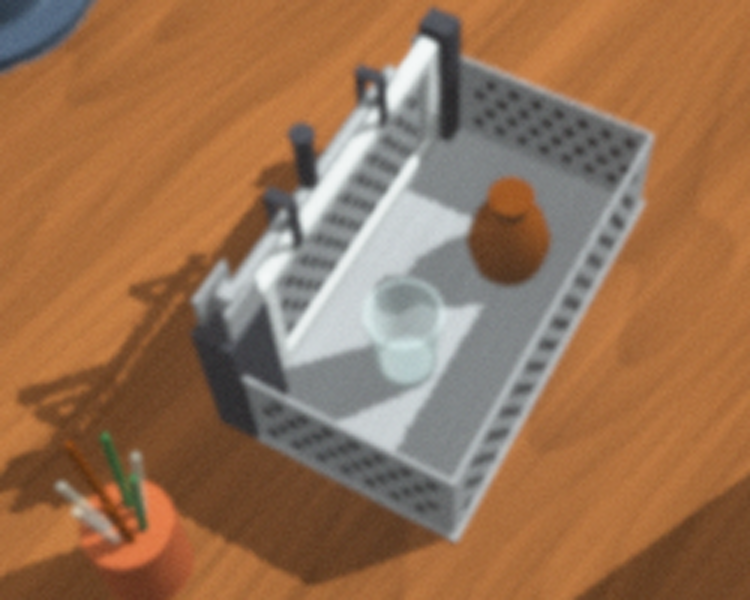

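View pics/top_crop.png

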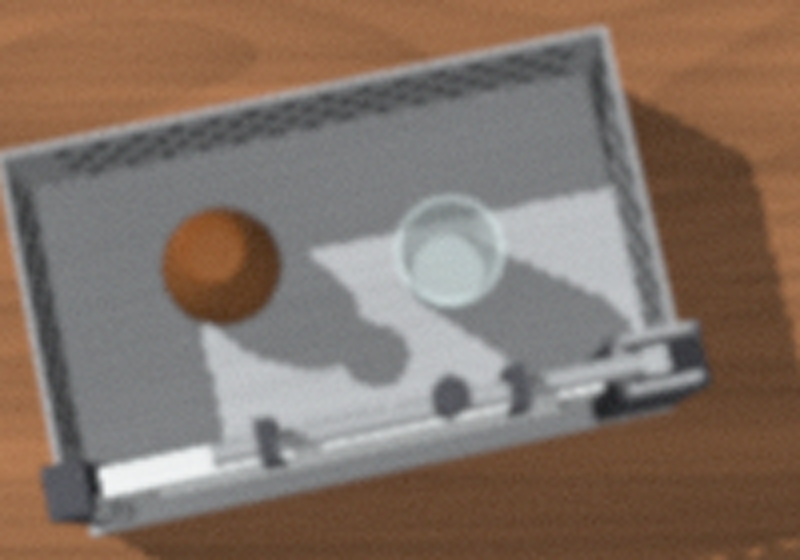

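```bash
cat > geo.py <<'E'
import numpy as np,cv2
def K(cal):
    f=192/np.tan(np.radians(cal['vertical_fov'])/2)
    return np.array([[f,0,cal['cx']],[0,f,cal['cy']],[0,0,1.]])
F=np.diag([1,-1,-1.])
def proj(cal,T,P):
    Ti=np.linalg.inv(T); R=F@Ti[:3,:3]; t=F@Ti[:3,3]
    return cv2.projectPoints(np.array(P,float).reshape(-1,1,3),cv2.Rodrigues(R)[0],t,K(cal),np.array(cal['distortion']))[0].reshape(-1,2)
def penP(p,P):
    c,s=np.cos(p[2]),np.sin(p[2]); P=np.array(P,float)
    return np.c_[p[0]+c*P[:,0]-s*P[:,1],p[1]+s*P[:,0]+c*P[:,1],P[:,2]]
E
python3 - <<'E'
from geo import *; from bench import bot
from scipy.optimize import least_squares
cal={c:bot.get_calibration(c) for c in('top','scene')}
P=[[0,.110,.236],[0,.075,.201],[0,.205,.201]]
o={'top':np.array([[451,396],[516,384],[266,440]])/4+[150,120],'scene':np.array([[302,131],[282,195],[370,73]])/3+[110,110]}
def f(p,cs=('top','scene')): return np.concatenate([(proj(cal[c],cal[c]['extrinsics'],penP(p,P))-o[c]).ravel() for c in cs])
for cs in (('top',),('scene',),('top','scene')):
    r=least_squares(f,[.45,-.1,.17],args=(cs,)); print(cs,r.x,r.fun.round(1))
p=r.x
Q=penP(p,[[0,0,.17],[0,.11,.215],[0,.3,.17]])
print(Q)
for c in cal:
    im=cv2.imread(f'pics/{c}0.png')
    for u in proj(cal[c],cal[c]['extrinsics'],np.r_[penP(p,P),Q]): cv2.circle(im,tuple(int(x) for x in u.round()),1,(0,0,255),-1)
    cv2.imwrite(f'pics/{c}_chk.png',cv2.resize(im[110:260,140:360],None,fx=3,fy=3))
E
```

```text
('top',) [ 0.54117508 -0.15768905  0.19884406] [ 0.1 -0.4  0.3  0.2 -0.4  0.2]
('scene',) [ 0.5475484  -0.15507923  0.20179614] [-0.   0.3 -0.2  0.2  0.2 -0.6]
('top', 'scene') [ 0.54397995 -0.15627924  0.20135596] [-0.6 -1.7 -0.4 -1.1 -1.  -0.9 -1.6 -0.2 -1.7 -0.3 -1.3 -1. ]
[[ 0.54397995 -0.15627924  0.17      ]
 [ 0.52198016 -0.04850165  0.215     ]
 [ 0.48398052  0.13765965  0.17      ]]
```

```bash
cat > move.py <<'E'
import numpy as np
def quat(psi): # tool down, tool x at yaw psi
    return [float(np.cos(psi/2)),float(np.sin(psi/2)),0.,0.]
def toolpose(pos,rot):
    from scipy.spatial.transform import Rotation as R
    T=np.eye(4);T[:3,:3]=R.from_quat(rot).as_matrix();T[:3,3]=pos;return T
E
python3 - <<'E'
from look import *; from move import *; from geo import *
p=[.544,-.1563,.2014]
q=bot.current_position()
bot.line_to([q[0],q[1],.32],v=.3)
h=penP(p,[[0,.11,.33]])[0]
bot.reach(h.tolist(),quat(np.pi/2+.2014))
im,d,pos,rot=snap('wrist','w1')
print(bot.current_time_s(),pos,rot,bot.current_joint_pos())
cal=bot.get_calibration('wrist');T=toolpose(pos,rot)@cal['T_tool_cam']
P=penP(p,[[0,.110,.236],[0,.075,.201],[0,.205,.201],[0,0,.17]])
u=proj(cal,T,P);print(u.round(1), [d[int(b),int(a)] if 0<=a<512 and 0<=b<384 else None for a,b in u])
cv2.imwrite('pics/w1b.png',cv2.resize(im,None,fx=1.5,fy=1.5))
E
```

```text
4.325 [ 0.52196253 -0.04922272  0.32992046] [ 6.32950999e-01  7.74191854e-01 -7.50758382e-05 -2.51513393e-06] [-1.82857406e-01  1.98719943e-01  1.52935527e+00 -9.93072029e-05
  1.41360276e+00 -3.82831551e-01]
[[258.3 189. ]
 [258.6 208.9]
 [258.3  92.7]
 [258.8 251.8]] [np.float32(0.28029683), np.float32(0.32401785), np.float32(0.28288144), np.float32(0.36750352)]
```

View pics/w1b.png

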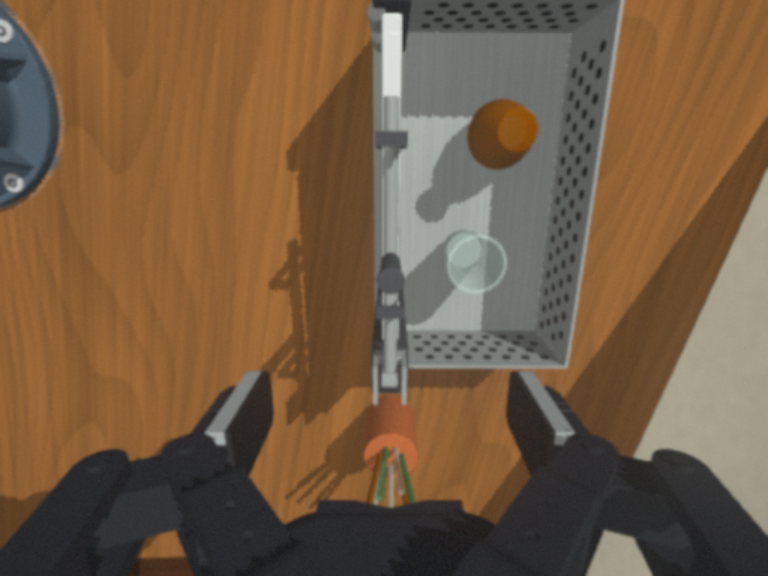

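```bash
python3 - <<'E'
from geo import *; from bench import bot; from move import *
from scipy.optimize import least_squares
z=np.load('pics/w1.npz');cal=bot.get_calibration('wrist');T=toolpose(z['pos'],z['rot'])@cal['T_tool_cam']
P=[[0,.110,.236],[0,.075,.201],[0,.205,.201]]
o=np.array([[390,280],[391,311],[391.5,139]])/1.5
r=least_squares(lambda p:(proj(cal,T,penP(p,P))-o).ravel(),[.544,-.156,.2]);print(r.x,r.fun.round(1),penP(r.x,[[0,.11,.215]]))
d=z['d'];print(d[176:215:2,254:268:2].round(3))
a=z['im'][170:280,220:300];cv2.imwrite('pics/w1c.png',cv2.resize(a,None,fx=5,fy=5,interpolation=cv2.INTER_CUBIC))
E
```

```text
[ 0.54532203 -0.15464579  0.19605791] [ 0.5  1.1 -0.4  0.5 -0.1 -1.4] [[ 0.52389355 -0.04675316  0.215     ]]
[[0.308 0.298 0.293 0.293 0.295 0.297 0.308]
 [0.297 0.278 0.276 0.278 0.279 0.28  0.299]
 [0.28  0.278 0.278 0.278 0.277 0.279 0.279]
 [0.279 0.278 0.278 0.278 0.278 0.279 0.279]
 [0.279 0.279 0.28  0.28  0.279 0.279 0.278]
 [0.28  0.278 0.279 0.28  0.278 0.28  0.28 ]
 [0.28  0.28  0.28  0.281 0.281 0.281 0.28 ]
 [0.28  0.28  0.281 0.281 0.28  0.282 0.282]
 [0.282 0.282 0.281 0.283 0.281 0.283 0.281]
 [0.36  0.282 0.283 0.281 0.282 0.283 0.361]
 [0.351 0.348 0.347 0.345 0.346 0.35  0.352]
 [0.348 0.    0.348 0.347 0.347 0.351 0.344]
 [0.35  0.35  0.347 0.347 0.348 0.351 0.336]
 [0.349 0.351 0.349 0.349 0.349 0.351 0.333]
 [0.323 0.323 0.324 0.323 0.323 0.323 0.323]
 [0.323 0.324 0.325 0.324 0.324 0.325 0.324]
 [0.325 0.324 0.324 0.325 0.325 0.324 0.325]
 [0.325 0.325 0.325 0.326 0.325 0.325 0.326]
 [0.464 0.355 0.353 0.354 0.355 0.356 0.462]
 [0.454 0.    0.353 0.354 0.354 0.359 0.454]]
```

View pics/w1c.png

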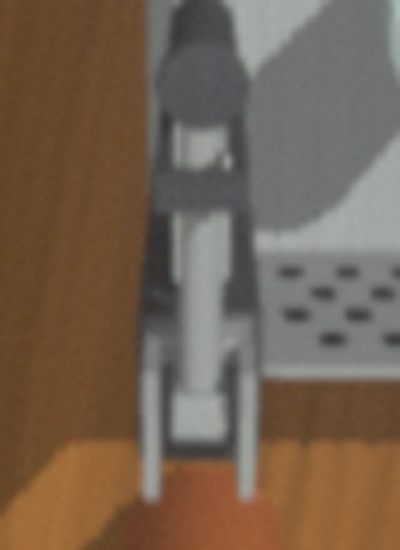

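```bash
python3 - <<'E'
from look import *; from move import *; from geo import *
p=[.5453,-.1548,.198]
h=penP(p,[[0,.11,.193]])[0]
bot.line_to([h[0],h[1],.26],v=.2,ori=quat(np.pi/2+p[2]))
bot.line_to(h.tolist(),v=.1)
print(bot.current_position(),bot.current_wrist_force())
bot.set_gripper(0.01)
print(bot.current_position(),bot.current_wrist_force(),bot.current_gripper_width(),bot.current_time_s())
im,*_=snap('wrist','w2');im2,*_=snap('scene','s2')
cv2.imwrite('pics/w2s2.png',np.hstack([im[60:384],cv2.resize(im2[110:280,110:300],(288,324))]))
E
```

```text
[ 0.52411874 -0.04705528  0.19376858] [-0.07271345  0.66184761 -0.03907198]
[ 0.52289612 -0.04712743  0.19337254] [-7.35445588 -1.73496396  6.51481354] 0.016087049176144574 6.3
```

View pics/w2s2.png

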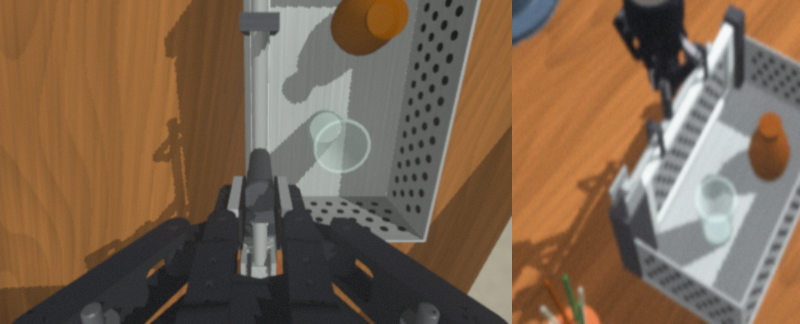

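```bash
python3 - <<'E'
from look import *; from move import *; from geo import *
b=np.array([.5229,-.0471,.1934])
bot.line_to((b+[0,0,.0145]).tolist(),v=.03)
print(bot.current_position(),bot.current_wrist_force(),bot.current_gripper_width(),bot.current_time_s())
snap('scene','s3');im,d,*_=snap('wrist','w3')
cv2.imwrite('pics/w3.png',cv2.resize(im[150:330,180:340],None,fx=3.3,fy=3.3,interpolation=cv2.INTER_CUBIC))
E
```

```text
[ 0.52270513 -0.04709777  0.20793584] [-5.02773438 -0.99811518 -1.04777061] 0.015754585152039934 7.05
```

View pics/w3.png

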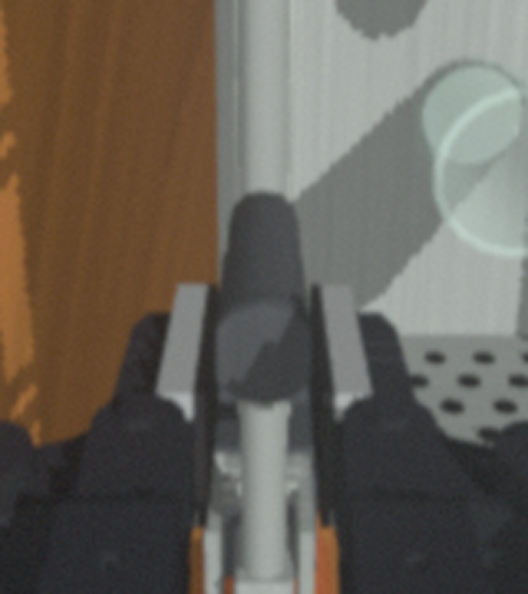

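```bash
python3 - <<'E'
import cv2,numpy as np
a=cv2.imread
w2=np.load('pics/w2.npz')['im'][150:330,180:340];w3=np.load('pics/w3.npz')['im'][150:330,180:340]
cv2.imwrite('pics/cmp.png',cv2.resize(np.hstack([w2,w3]),None,fx=2.5,fy=2.5))
s2=np.load('pics/s2.npz')['im'][140:230,160:250];s3=np.load('pics/s3.npz')['im'][140:230,160:250]
cv2.imwrite('pics/cmps.png',cv2.resize(np.hstack([s2,s3]),None,fx=4.4,fy=4.4,interpolation=cv2.INTER_CUBIC))
E
```

```text
(no output)
```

View pics/cmp.png

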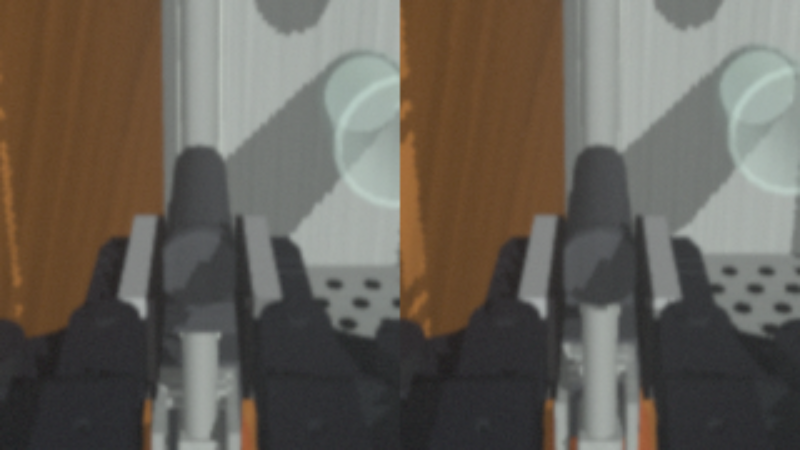

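View pics/cmps.png

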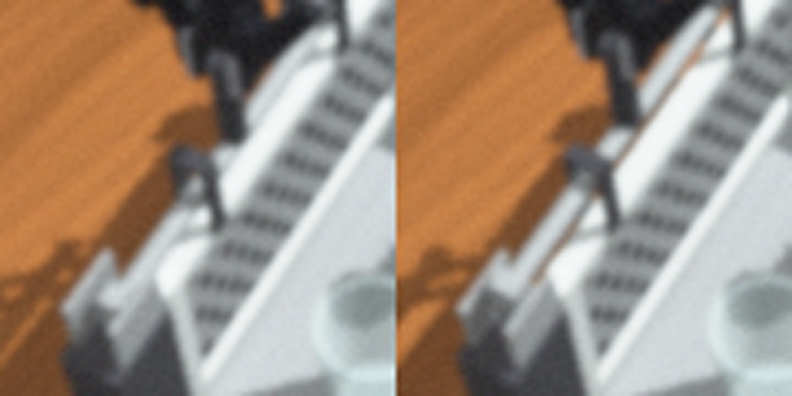

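The bolt rose with the fingers: the handle keeps the same place in the grip, and a gap has opened under the rod. Next I draw it.

```bash
python3 - <<'E'
from look import *; from move import *; from geo import *
b=np.array([.5229,-.0471,.2079]); a=.198; u=np.array([-np.sin(a),np.cos(a),0])
for s in (.012,.028,.042):
    bot.line_to((b+u*s).tolist(),v=.06)
    print(s,bot.current_position(),bot.current_wrist_force(),bot.current_gripper_width(),bot.current_time_s())
bot.wait(.1)
snap('scene','s4');im,d,*_=snap('wrist','w4')
w=im[100:330,160:360];s=np.load('pics/s4.npz')['im'][130:230,160:260]
cv2.imwrite('pics/c4.png',np.hstack([cv2.resize(w,(400,460)),cv2.resize(s,(400,460))]))
E
```

```text
0.012 [ 0.52022105 -0.03489986  0.20774097] [-5.31792569  1.77738514 -3.0538907 ] 0.016053873211588583 7.5
0.028 [ 0.51703546 -0.01921176  0.20772655] [-4.83836782e+00  2.35504777e-04 -2.95578546e+00] 0.016085402092989656 7.9167
0.042 [ 0.51425264 -0.00548413  0.20770728] [-5.45290115  0.1241043  -2.42792635] 0.016092890086718395 8.3
```

View pics/c4.png

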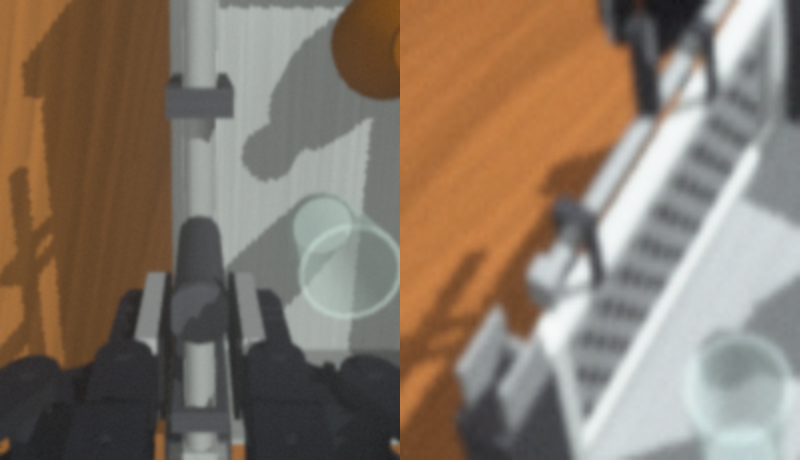

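```bash
python3 - <<'E'
from look import *; from move import *; from geo import *
a=.198; u=np.array([-np.sin(a),np.cos(a),0]); b=np.array([.51425,-.0055,.2077]); r=.148; hg=b+u*r
ex=np.array([np.cos(a),np.sin(a),0])
for th in np.arange(.07,.351,.07):
    t=hg+(-ex*np.sin(th)-u*np.cos(th))*r
    bot.line_to(t.tolist(),v=.05,ori=quat(np.pi/2+a-th))
    print(round(th,2),bot.current_position()-t,bot.current_wrist_force().round(1),bot.current_gripper_width(),bot.current_time_s())
    if np.linalg.norm(bot.current_wrist_force())>40: print('stop');break
bot.wait(.3)
snap('scene','s5');snap('top','t5');im,d,*_=snap('wrist','w5')
w=im[60:384,100:420];s=np.load('pics/s5.npz')['im'][120:300,130:330];t=np.load('pics/t5.npz')['im'][110:290,140:340]
cv2.imwrite('pics/c5.png',np.hstack([cv2.resize(s,(400,360)),cv2.resize(t,(400,360))]));cv2.imwrite('pics/w5b.png',w)
E
```

```text
0.07 [ 8.71380045e-04 -3.09499920e-05  4.12332108e-04] [ 1.8 -0.1 -1.6] 0.01613467499098401 8.8667
0.14 [ 5.05162673e-04 -4.49384456e-05  1.73572055e-04] [ 2.  -1.  -1.7] 0.01598728521246729 9.225
0.21 [ 4.06327905e-04 -2.28749097e-05  1.21806333e-04] [ 3.7 -1.6 -2.3] 0.016485199215494926 9.5833
0.28 [ 3.52442651e-04 -2.46714251e-05  8.68830949e-05] [ 2.9 -1.6 -2.1] 0.015835081336692428 9.9417
0.35 [ 3.55905331e-04 -2.09641911e-05  8.68205656e-05] [ 2.7 -1.2 -2.3] 0.01592124479076434 10.3
```

View pics/c5.png

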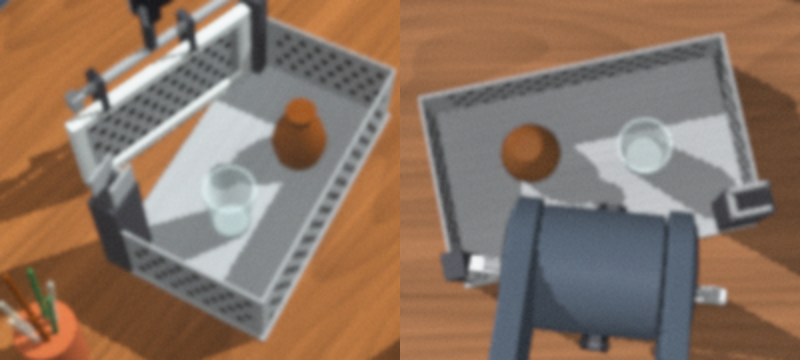

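View pics/w5b.png

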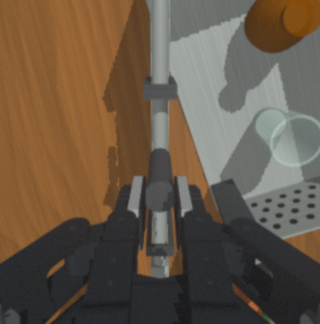

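```bash
python3 - <<'E'
from geo import *; from bench import bot
cal=bot.get_calibration('top');T=cal['extrinsics']
p=[.5453,-.1548,.198]
for th in (.25,.35,.45):
    r=.3-.042
    print(th,proj(cal,T,penP(p,[[-r*np.sin(th),.3-r*np.cos(th),.185]])))
print('nose seen ~',(713-400)/2+140,296/2+110)
print(bot.current_wrist_force(),bot.current_gripper_width(),bot.current_joint_vel())
E
```

```text
0.25 [[296.23420472 242.76287902]]
0.35 [[295.31795194 255.46654328]]
0.45 [[293.12993356 268.07182469]]
nose seen ~ 296.5 258.0
[ 3.89246614 -0.19519684 -1.91791697] 0.016007448214040015 [-1.18853357e-03 -1.67873767e-05  1.08714552e-03  1.08804401e-03
  1.80790723e-03  1.73138071e-04]
```

The nose's position in the top picture matches about 0.35–0.37 rad, inside the allowed band. The bolt is drawn and the arm is steady, so I hand in.

```bash
python3 - <<'E'
from bench import bot
print(bot.current_time_s(),bot.hand_in(),bot.current_position(),bot.current_gripper_width())
E
```

```text
the job is handed in; nothing more can be done
the job is handed in; nothing more can be done
```

I gripped the handle across the gate and lifted the bolt about 14.5 mm. I then drew it about 42 mm towards the hinge and swung the gate along its arc to about 0.35 rad. I handed in at about 10.5 s of the 32 s allowed, still gripping the handle; no verdict is reported.

**Last checks before handing in:**
- **Gate angle:** the nose in the top picture fits 0.35–0.37 rad, against an allowed 0.226–0.47.
- **Bolt:** the pictures show its nose clear of the keeper. I did not measure the final draw directly; 42 mm is how far the fingers moved while the grip on the handle stayed firm.
- **Grip and steadiness:** the fingers stood at 16.0 mm on the 16 mm post. The wrist force was about 4 N, and joint speeds were below 0.002 rad/s.
- **Glassware and pot:** the last pictures showed the tumbler, vase and rod pot upright, apparently where they started and clear of the gate.

**One disagreement:** the scene and top cameras differed by about 6 mm on the pen's x position. I used a wrist-camera close-up instead, and closing the fingers still pushed the arm about 1.2 mm sideways. The position and grip readings I asked for after handing in were not available.

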